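Zero the parcel scale with the tuning tool

TASK

The empty parcel scale does not read zero. Take the yellow plastic tuning tool out of its wooden holder, lower it into the black guide well of the scale and, pressing only lightly (never over 20 N), feel for the slot of the sprung trimmer screw and turn the screw until the red needle stands in the middle of the green zero band. Then stand the tool back in its holder, fully down, and leave the needle in the band and the other things on the stand where they are.

Things in the scene. Friction and masses are not known exactly. Their poses are not given: they have to be found in the camera images.
- tuner_grip (a point): Centre of the tuning tool's upright yellow handle, 18 x 18 mm square, 70 mm tall, so 35 mm above the handle's lower shoulder; z up along the tool, x and y square to the flats. At the start the tool hangs by the shoulder in the holder's hole, at any yaw.
- tuner_tip (a point): End of the tool's blade, on its axis, 82 mm below the handle's centre; z up along the tool.
- tuner: The tuning tool, plastic, 117 mm, about 40 g; origin at the blade tip. Below the handle's shoulder: a round white shaft, 12.5 mm in diameter, 41 mm, then a flat screwdriver blade 11 mm wide (tool x), 2.4 mm thick (tool y), 6 mm long; shoulder to tip 47 mm.
- holder_hole (a point): Centre of the mouth of the hole in the wooden tool holder, a fixed light block 70 x 70 x 60 mm; the mouth is in its top, 60 mm above the stand. Round hole, 16.5 mm in diameter, 55 mm deep. With the tool fully down, the handle's centre is 35 mm above this point.
- well (a point): Centre of the mouth of the round guide well in a black 50 mm square at the front right of the scale's top, 50 mm above the stand; z up, y to the scale's left. Bore 15 mm in diameter; a grey funnel widens its top 5 mm to 22 mm. On its axis, 13 to 31 mm down (differs each time, not measured), is the top of the slotted brass screw, 13.6 mm across.
- needle (a joint): Angle of the red needle on the scale's dial, rad: 0 in the middle of the green band, positive clockwise seen from above. It turns with the screw, one to one, same direction. It starts at 0.5 to 1.2, so the screw must be turned anticlockwise seen from above. The screw has end stops at -1.2 and 1.6.
- scale: Parcel scale, fixed grey housing 220 (x) x 240 (y) x 50 mm, origin under its centre, front to -x; steel pan at the back, rim 78 mm above the stand, its front edge 78 mm behind the well's axis. More than 20 N of push on the scale or its screw does damage. The screw turns against 0.03 N m of friction and stays where it is left.
- dial (a point): Centre of the white dial, 100 mm across, face up, 56 mm above the stand, 125 mm left of the well. Green band on its far side (+x), 0.13 rad either side of zero. The screw's slot runs right across, 4.6 mm wide, 5 mm deep, direction unknown. The screw is sprung: yields downward from 2 N, 1.5 N per mm, for 4 mm (8 N), then hard; the blade drops into the slot as it is turned.
- stamp: Wooden hand stamp, 32 x 44 x 68 mm, a loose bystander; origin under its centre.
- tin: Small open blue tin of tacks, 55 mm across, 21 mm tall, a loose bystander; origin under its centre.
- cork_block: Cork sanding block, 42 x 68 x 30 mm, a loose bystander; origin under its centre.
There are look-alikes about, which are no part of the job. What is shaped like the part that bears holder_hole but pink is not meant.

How it is judged:
By the outcome, as a careful person would: the job done as asked, in the order asked, and still so for the second after the job is handed in, with the robot touching nothing.
It also fails if it takes over 72 s, if anything falls off the work surface, if the arm or the gripper's body presses on something with over 40 N, if the wrist force passes 120 N, or if a joint passes its speed limit or range.

ROBOT

A 6-joint arm with a two-finger parallel gripper is mounted at the origin on a cart in front of the work surface, level with it; the furniture and walls round the work are solid. World frame = base frame: x ahead of the robot, y to its left, z up, the work surface at z = 0. Lengths are in mm, angles in rad, forces in N, time in s.
With the tool pointing down it reaches from about 350 to 975 mm from the base axis. Payload 7.1 kg.
Tool frame: the origin (TCP) lies at the very end of the fingers, on their centre line; the grasp point (between the pads) lies 19 mm behind it; z points along the fingers, y is the direction in which the jaws open and shut (so a half turn about z gives the same grasp; the last joint's range is limited). The gripper opens to 88 mm and grips with 3 to 60 N. Pads are 20 mm wide; open, the fingers measure 115 mm over their backs; the gripper's body (75 mm by 178 mm) begins 61 mm behind the grasp point.
Start: joints at [-1.232, 0.423, 1.63, -0, 1.089, -0.019], TCP at [218.901, -585.395, 222.675] pointing down, gripper open.
Joint ranges: [-3, 3], [-0.9, 2.11], [0.09, 2.58], [-1.31, 4.45], [0.11, 2.69], [-2.54, 2.54]. Speed limits (rad/s): [2.39, 2.39, 3.01, 3.14, 3.14, 3.14].

INTERFACE

Orientations are given as a rotation vector (axis times angle).
In Python, from workcell import readout, imaging, close_job gives the robot as it stands.
- The arm moves only by the tool carry_out, never from a script. Its argument "rows" is a list of rows, each a list of 3 entries, a list of its own where there are three numbers: the shift along the tool's x, y, z in m, then the turn, a rotation vector about the tool's x, y, z in rad, then the closure, from 0 (fully open) to 1 (shut). In form: [[[dx, dy, dz], [wx, wy, wz], hand], ...]. A call has 1 to 12 rows; each row shifts and turns the commanded pose from where the row before left it, along the tool's axes as they then stand; what a row does not reach is not made up. A row lasts 1/12 s, in which the tool goes at most 41.7 mm and 7.16 degrees, less where a joint would pass 70% of its speed; a pose out of reach is approached as far as the arm can. A call with a gripper value outside its range is refused whole. The fingers move at their own pace and stop on an object; the grip force is fixed at half the most. Time passes only in rows, so rows that do not move let the fingers close. It gives the time, the measured TCP pose, the force and the opening at its end, in the units of the state.
- readout.get_obs(): the state, without advancing time (a new reading comes with each control period).
- imaging.get_image(name): name is "side" or "top" or "wrist"; returns the picture (420x560x3 uint8, red, green, blue); there is no depth.
- imaging.camera_params(name): a dict with "fx", "fy", "cx", "cy" (pixels), "rvec" (rotation vector, rad) and "tvec" (3), from world to camera coordinates, as OpenCV has them; the wrist camera has in their place "T_tool_cam" (4x4, takes a point from camera to tool coordinates, whose origin is the TCP and whose axes are the flange's). Camera axes: x right, y down, z forward; pixel columns grow to the right and rows downward; lengths in mm; the calibration is good to about 2 mm. The wrist camera is an equidistant fisheye: a pixel r from the principal point sees the ray r / f radians off the axis. A picture is of the moment at which its call begins: read the wrist's pose just before it. camera_params takes no time and is no camera call.
- close_job(): hands the job in, once; it reports no verdict.
The state is a dict: "t": time; "qpos": joint angles; "qvel": joint speeds; "joint_torque": joint torques, N m; "ee_pos": TCP position; "orientation": TCP orientation; "ft_force": force on the tool from outside, world axes, zero at the start; "moment": the same for the moment, N m; "width": finger opening in mm.
Only numpy, scipy, OpenCV 4.12 (cv2) and the standard library are available. Lean on these libraries where they do the work, as an engineer would, in place of code of your own. Each camera call takes 0.05 s, during which the arm holds its last target.

## Working session

There is one attempt and no reset: what is moved stays moved. The work goes in short steps, Python scripts to look and compute and a tool call to move; the robot and the scene stay as the last step left them, time stands still between calls to the robot, and variables do not carry over. Pictures are saved under pics/ and viewed, and the job is handed in when it is done.

Besides the shell and the picture viewer there is one more tool, called as name([rows], argument=value, ...), one row to a line, values as JSON. carry_out: Moves the arm, as the interface text tells. Its arguments: {"type":"object","properties":{"rows":{"type":"array","items":{"type":"array"}}},"required":["rows"]}

```bash
ls; mkdir -p pics
cat > h.py <<'E'
import numpy as np, cv2
from workcell import readout, imaging
from scipy.spatial.transform import Rotation as R
def save(n,im): cv2.imwrite(n,cv2.cvtColor(im,cv2.COLOR_RGB2BGR))
def ray(name,px,obs=None):
    p=imaging.camera_params(name); px=np.array(px,float)
    if name!='wrist':
        Rm=R.from_rotvec(np.ravel(p['rvec'])).as_matrix(); t=np.ravel(p['tvec'])
        d=np.array([(px[0]-p['cx'])/p['fx'],(px[1]-p['cy'])/p['fy'],1.])
        return -Rm.T@t, Rm.T@d
    a=(px[0]-p['cx'])/p['fx']; b=(px[1]-p['cy'])/p['fy']; th=np.hypot(a,b)
    d=np.array([a/th*np.sin(th),b/th*np.sin(th),np.cos(th)]) if th>1e-9 else np.array([0,0,1.])
    T=np.array(p['T_tool_cam']); Rw=R.from_rotvec(obs['orientation']).as_matrix()
    return Rw@T[:3,3]+np.array(obs['ee_pos']), Rw@T[:3,:3]@d
def onz(name,px,z,obs=None):
    o,d=ray(name,px,obs); return o+d*(z-o[2])/d[2]
def proj(name,X,obs=None):
    p=imaging.camera_params(name); X=np.array(X,float)
    if name!='wrist':
        c=R.from_rotvec(np.ravel(p['rvec'])).as_matrix()@X+np.ravel(p['tvec'])
        return np.array([p['cx']+p['fx']*c[0]/c[2],p['cy']+p['fy']*c[1]/c[2]])
    T=np.array(p['T_tool_cam']); Rw=R.from_rotvec(obs['orientation']).as_matrix()
    c=T[:3,:3].T@(Rw.T@(X-np.array(obs['ee_pos']))-T[:3,3])
    th=np.arctan2(np.hypot(c[0],c[1]),c[2]); r=np.hypot(c[0],c[1])
    return np.array([p['cx']+p['fx']*th*c[0]/r,p['cy']+p['fy']*th*c[1]/r])
E
python3 - <<'E'
from h import *
o=readout.get_obs(); print(o)
for n in ['top','side','wrist']:
    im=imaging.get_image(n); save(f'pics/{n}0.png',im); print(n,imaging.camera_params(n))
E
```

```text
pics
{'t': 0.0, 'qpos': array([-1.23202506e+00,  4.23834323e-01,  1.63066144e+00,  1.38507677e-06,
        1.08858979e+00, -1.90090822e-02]), 'qvel': array([-0.00190415, -0.00064273, -0.0007605 , -0.00058384, -0.00032952,
        0.00071316]), 'joint_torque': array([ 1.04551811e-03, -5.44614208e+01, -2.73672831e+01,  6.43700059e-02,
        2.27170897e-02, -9.82273582e-05]), 'ee_pos': array([ 218.71260382, -584.90753997,  221.91698086]), 'orientation': array([-3.09000805e+00, -5.58744068e-01,  3.71255586e-04]), 'ft_force': array([-0.14056502, -0.22885665, -0.46664197]), 'moment': array([0.0249617 , 0.02280569, 0.00971996]), 'width': 87.66988480968261}
top {'fx': 381.0525568376293, 'fy': 381.0525568376293, 'cx': 287.82526184099413, 'cy': 209.20450354151473, 'rvec': array([ 2.20026457, -2.16382493,  0.12342655]), 'tvec': array([  31.21497156,  502.05650071, 1056.132809  ])}
side {'fx': 405.2843129366669, 'fy': 405.2843129366669, 'cx': 282.98293720798216, 'cy': 203.50766544456107, 'rvec': array([ 0.56609634, -2.63014338,  1.24493941]), 'tvec': array([484.60975426, 171.62660756, 844.73141288])}
wrist {'fx': 325.19226210127806, 'fy': 325.19226210127806, 'cx': 282.6073190168263, 'cy': 208.01021582703225, 'T_tool_cam': array([[-1.75631159e-04, -9.70276562e-01, -2.41998682e-01,
         6.59086872e+01],
       [ 9.99999973e-01, -1.32992685e-04, -1.92527777e-04,
        -6.73070571e-02],
       [ 1.54621135e-04, -2.41998709e-01,  9.70276559e-01,
        -1.62452573e+02],
       [ 0.00000000e+00,  0.00000000e+00,  0.00000000e+00,
         1.00000000e+00]])}
```

View pics/top0.png

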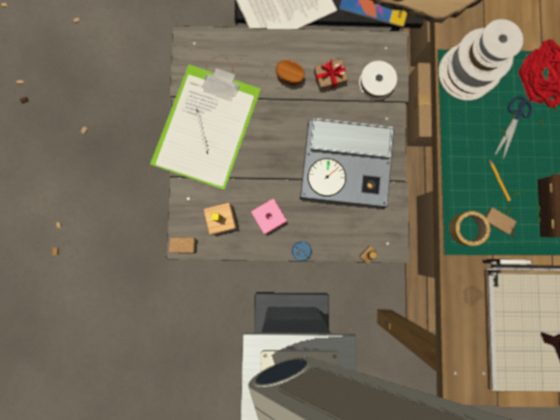

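View pics/side0.png

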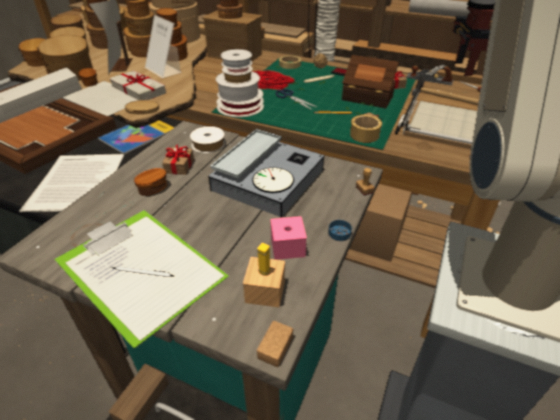

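View pics/wrist0.png

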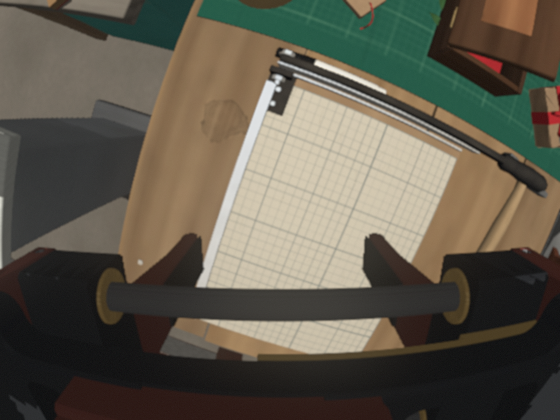

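Top view: wooden holder at about (220,219) with the yellow tool in it. The pink look-alike at (268,216) is not meant. The scale's black square is at (371,185), and the needle on the dial at (327,177). Next I measure these and confirm with enlarged crops.

Run:
```python
from h import *
t=cv2.imread('pics/top0.png'); s=cv2.imread('pics/side0.png')
a=cv2.resize(t[190:250,170:290],(800,400),interpolation=cv2.INTER_CUBIC)
b=cv2.resize(t[110:215,290:405],(400,365),interpolation=cv2.INTER_CUBIC)
c=cv2.resize(s[230:310,230:310],(400,365),interpolation=cv2.INTER_CUBIC)
im=np.vstack([cv2.resize(a,(400,200)).repeat(1,0), np.zeros((0,400,3),np.uint8)])
out=np.zeros((580,800,3),np.uint8); out[:200,:400]=im; out[:365,400:]=b; out[210:575,:400]=c
cv2.imwrite('pics/crop0.png',out)
for n,img,box in [('top',t,(190,250,190,240)),('side',s,(235,310,240,290))]:
    h=cv2.cvtColor(img,cv2.COLOR_BGR2HSV)
    m=((h[...,0]>22)&(h[...,0]<34)&(h[...,1]>190)&(h[...,2]>120))
    k=np.zeros_like(m);k[box[0]:box[1],box[2]:box[3]]=1; m&=k
    ys,xs=np.where(m); print(n,xs.mean(),ys.mean(),xs.min(),xs.max(),ys.min(),ys.max(),m.sum())
for n,p in [('top',(220,219)),('top',(371,185)),('top',(327,177))]: print(p,onz(n,p,{219:60,185:50,177:56}[p[1]]))
for n in ['top','side']: print(ray(n,(280,210))[0])
```

```text
top 215.53125 216.6875 213 218 214 220 32
side 263.1296296296296 247.6851851851852 258 268 244 264 54
(220, 219) [467.98548825 224.31934702  60.        ]
(371, 185) [ 570.88101188 -191.00691202   50.        ]
(327, 177) [590.01699798 -67.07986405  56.        ]
[ 399.87473134   59.15229801 1097.74897836]
[220.46698089 695.78065986 667.20090673]
```

View pics/crop0.png

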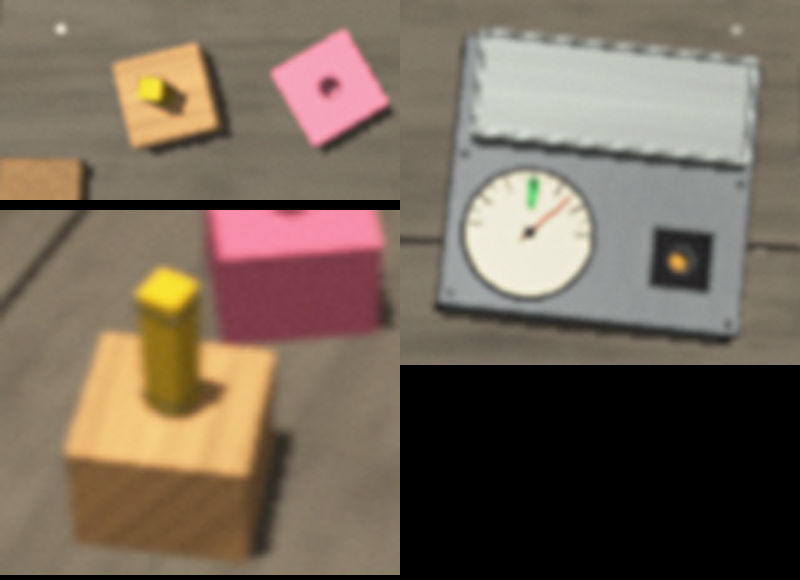

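The crops confirm it: the wood-coloured block holds the yellow tool and the pink one is empty. The needle is at roughly +0.8 rad and the brass screw shows in the well. I move over the holder to look.

carry_out([
  [[0.0215, -0.028, 0], [0, 0, 0], 0],
  [[0.0215, -0.028, 0], [0, 0, 0], 0],
  [[0.0215, -0.028, 0], [0, 0, 0], 0],
  [[0.0215, -0.028, 0], [0, 0, 0], 0],
  [[0.0215, -0.028, 0], [0, 0, 0], 0],
  [[0.0215, -0.028, 0], [0, 0, 0], 0],
  [[0.0215, -0.028, 0], [0, 0, 0], 0],
  [[0.0215, -0.028, 0], [0, 0, 0], 0],
  [[0.0215, -0.028, 0], [0, 0, 0], 0],
  [[0.0215, -0.028, 0], [0, 0, 0], 0],
  [[0.0215, -0.028, 0], [0, 0, 0], 0],
  [[0.0215, -0.028, 0], [0, 0, 0], 0],
])

```text
t: 1.15
ee_pos: [342.9, -178.7, 222.7]
orientation: [3.091, 0.558, 0.0]
ft_force: [1.5, -0.6, 1.3]
width: 87.5
```

carry_out([
  [[0.035, 0.015, 0], [0, 0, 0], 0],
  [[0.035, 0.015, 0], [0, 0, 0], 0],
  [[0.035, 0.015, 0], [0, 0, 0], 0],
  [[0.035, 0.015, 0], [0, 0, 0], 0],
  [[0.035, 0.015, 0], [0, 0, 0], 0],
  [[0.035, 0.015, 0], [0, 0, 0], 0],
  [[0, 0, 0], [0, 0, 0], 0],
  [[0, 0, 0], [0, 0, 0], 0],
])

```text
t: 1.82
ee_pos: [572.1, -190.8, 221.7]
orientation: [-3.091, -0.561, 0.001]
ft_force: [0.2, -0.1, 0.7]
width: 87.7
```

Run:
```python
from h import *
o=readout.get_obs(); im=imaging.get_image('wrist'); print(o['ee_pos'],o['orientation'],o['qpos'],o['ft_force'])
save('pics/w1.png',im); import pickle; pickle.dump(o,open('w1.pkl','wb'))
print(proj('wrist',[571,-191,50],o), proj('wrist',o['ee_pos'],o))
```

```text
[ 572.13242189 -190.79789038  221.72258163] [-3.09067020e+00 -5.60731970e-01  1.30828446e-03] [-3.41615398e-01  3.92729708e-01  1.68006988e+00 -1.00828052e-05
  1.06974847e+00  8.70235563e-01] [ 0.23531835 -0.12699411  0.68712112]
[282.63288384 192.78906331] [282.80057686 253.85863725]
```

View pics/w1.png

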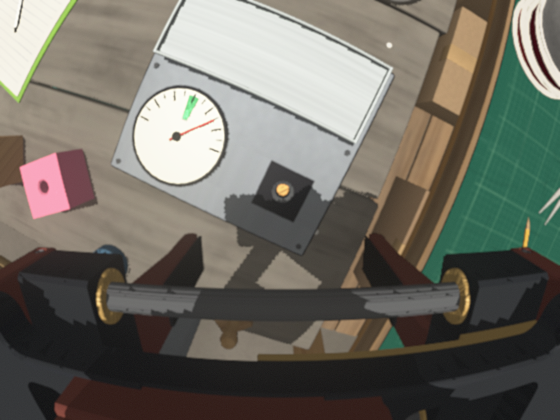

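The wrist view shows the black square around (283,190) with the brass screw in it, the dial at (179,135) and the needle tip at about (215,121).

Run:
```python
from h import *
import pickle
o=pickle.load(open('w1.pkl','rb')); im=cv2.imread('pics/w1.png')
c=cv2.resize(im[150:230,243:323],(560,560),interpolation=cv2.INTER_CUBIC); cv2.imwrite('pics/w1c.png',c)
h=cv2.cvtColor(im,cv2.COLOR_BGR2HSV)
def cen(m): 
    ys,xs=np.where(m); return xs.mean(),ys.mean(),len(xs)
roi=np.zeros(im.shape[:2],bool); roi[85:190,125:235]=1
red=roi&((h[...,0]<8)|(h[...,0]>172))&(h[...,1]>110)&(h[...,2]>80)
grn=roi&(h[...,0]>45)&(h[...,0]<80)&(h[...,1]>110)
wh=roi&(h[...,1]<60)&(h[...,2]>185)
cs,_=cv2.findContours(wh.astype(np.uint8),cv2.RETR_EXTERNAL,cv2.CHAIN_APPROX_NONE)
cc=max(cs,key=cv2.contourArea); 
P=np.array([onz('wrist',p[0],56,o)[:2] for p in cv2.convexHull(cc)],np.float32)
print('dial',cv2.minEnclosingCircle(P), cv2.fitEllipse(P))
dc=np.array(cv2.fitEllipse(P)[0])
for n,m,z in [('red',red,57),('grn',grn,56)]:
    ys,xs=np.where(m); Q=np.array([onz('wrist',q,z,o)[:2] for q in zip(xs,ys)]); d=Q.mean(0)-dc; print(n,len(xs),Q.mean(0),np.linalg.norm(Q-dc,axis=1).max(),np.degrees(np.arctan2(d[1],d[0])))
# black square
roi[:]=0; roi[150:232,243:325]=1
b=(roi&(h[...,2]<50)).astype(np.uint8); 
for z,q in [(50,(283,190)),(30,(283,190))]: print(onz('wrist',q,z,o))
br=roi&(h[...,0]>8)&(h[...,0]<28)&(h[...,1]>120)&(h[...,2]>90); q=cen(br); print('brass',q); print([onz('wrist',q[:2],z,o) for z in(50,37,19)])
```

```text
dial ((590.7145385742188, -66.37621307373047), 50.359519958496094) ((590.8070678710938, -66.35844421386719), (100.20173645019531, 100.47360229492188), 50.63179016113281)
red 36 [604.39277523 -82.23095039] 41.11647047630695 -49.4388868405253
grn 22 [628.53137242 -69.33500706] 42.932053317975885 -4.511465160697736
[ 573.92174412 -190.31429064   50.        ]
[ 570.32782826 -191.67194049   30.        ]
brass (np.float64(282.3333333333333), np.float64(189.56410256410257), 117)
[array([ 574.11160337, -189.49861946,   50.        ]), array([ 571.78294497, -190.3493563 ,   37.        ]), array([ 568.55864872, -191.52729962,   19.        ])]
```

View pics/w1c.png

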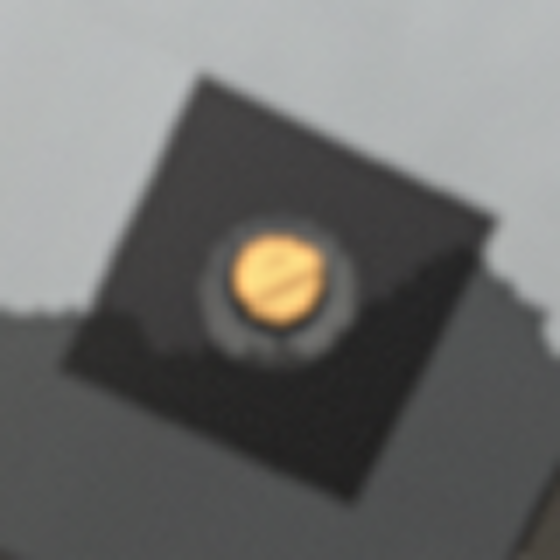

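Run:
```python
from h import *
import pickle
o=pickle.load(open('w1.pkl','rb'))
f=lambda x,y:(243+(x+.5)/7-.5,150+(y+.5)/7-.5)
C=np.array([onz('wrist',f(*p),50,o)[:2] for p in [(205,75),(495,215),(352,500),(65,368)]]); print(C,C.mean(0),np.linalg.norm(np.diff(C,axis=0),axis=1))
e=C[0]-C[3]; print('yaw',np.degrees(np.arctan2(e[1],e[0])), 'yaw from dial',np.degrees(np.arctan2(*(np.array([590.8,-66.36])-C.mean(0))[::-1]))-90)
F=onz('wrist',f(278,291),50,o); print('funnel',F)
for z in (37,31,25,19): 
  print(z,onz('wrist',f(280,280),z,o), np.ptp([onz('wrist',f(232,280),z,o),onz('wrist',f(327,280),z,o)],axis=0))
a,b=[onz('wrist',f(*p),32,o) for p in [(262,302),(322,267)]]; d=b-a; print('slot yaw deg',np.degrees(np.arctan2(d[1],d[0])))
im=cv2.imread('pics/w1.png'); cv2.imwrite('pics/w1d.png',cv2.convertScaleAbs(cv2.resize(im[178:202,271:295],(576,576),interpolation=cv2.INTER_LANCZOS4),alpha=1.0))
```

```text
[[ 599.11902916 -168.61062178]
 [ 594.72999882 -216.2282789 ]
 [ 546.03033688 -212.0564106 ]
 [ 550.16306631 -164.04843589]] [ 572.51060779 -190.23593679] [47.81950289 48.87802735 48.18552779]
yaw -5.323993765175014 yaw from dial -8.398635397429558
funnel [ 572.51843897 -190.04252632   50.        ]
37 [ 571.86618771 -190.59432223   37.        ] [5.17823074e+00 1.38028693e+01 5.68434189e-14]
31 [ 570.79286112 -190.99120417   31.        ] [ 5.26773496 14.04144791  0.        ]
25 [ 569.71953453 -191.38808611   25.        ] [ 5.35723918 14.2800265   0.        ]
19 [ 568.64620794 -191.78496805   19.        ] [ 5.4467434 14.5186051  0.       ]
slot yaw deg -38.68778555555259
```

View pics/w1d.png

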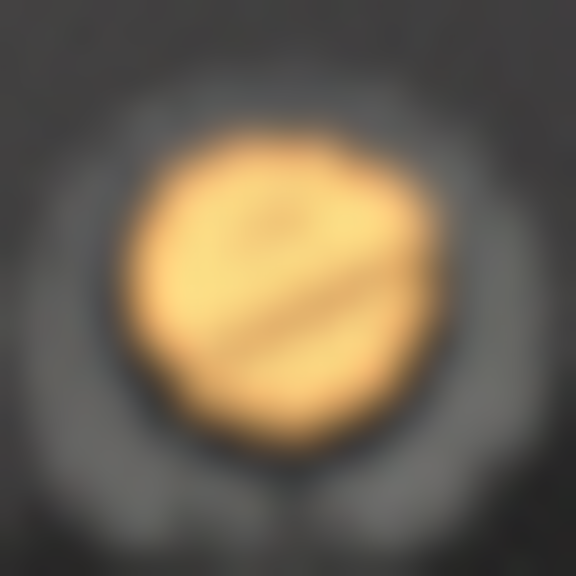

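Needle about +0.78 rad. Well axis about (572.5,-190.1). The slot direction looks like about -38° (world yaw). Now to the holder.

carry_out([
  [[0.004, -0.0354, 0], [0, 0, 0], 0],
  [[0.004, -0.0354, 0], [0, 0, 0], 0],
  [[0.004, -0.0354, 0], [0, 0, 0], 0],
  [[0.004, -0.0354, 0], [0, 0, 0], 0],
  [[0.004, -0.0354, 0], [0, 0, 0], 0],
  [[0.004, -0.0354, 0], [0, 0, 0], 0],
  [[0.004, -0.0354, 0], [0, 0, 0], 0],
  [[0.004, -0.0354, 0], [0, 0, 0], 0],
  [[0.004, -0.0354, 0], [0, 0, 0], 0],
  [[0.004, -0.0354, 0], [0, 0, 0], 0],
  [[0.004, -0.0354, 0], [0, 0, 0], 0],
  [[0.004, -0.0354, 0], [0, 0, 0], 0],
])

```text
t: 2.87
ee_pos: [465.2, 224.0, 222.9]
orientation: [3.091, 0.558, -0.001]
ft_force: [0.5, -0.1, -0.1]
width: 87.8
```

carry_out([
  [[0, 0, 0], [0, 0, 0], 0],
  [[0, 0, 0], [0, 0, 0], 0],
])

```text
t: 3.03
ee_pos: [465.6, 224.1, 222.8]
orientation: [3.09, 0.564, -0.001]
ft_force: [0.4, -1.6, 0.4]
width: 87.7
```

Run:
```python
from h import *
o=readout.get_obs(); im=imaging.get_image('wrist'); print(o['t'],o['ee_pos'],o['orientation'],o['qpos'],o['ft_force'])
save('pics/w2.png',im); import pickle; pickle.dump(o,open('w2.pkl','wb'))
p=proj('wrist',[468,224,60],o); print(p); x,y=map(int,p)
im=cv2.imread('pics/w2.png'); x0,y0=max(x-60,0),max(y-60,0); print(x0,y0); cv2.imwrite('pics/w2c.png',cv2.resize(im[y0:y0+110,x0:x0+120],None,fx=5,fy=5,interpolation=cv2.INTER_CUBIC))
```

```text
3.0333 [465.55458924 224.09638191 222.75908058] [ 3.09031847e+00  5.63559751e-01 -8.69545440e-04] [ 4.25684492e-01  2.64654568e-01  1.86683725e+00 -1.94093416e-04
  1.01071272e+00  1.63582231e+00] [ 0.39701006 -1.56867306  0.44224819]
[283.63625503 191.28705862]
223 131
```

View pics/w2c.png

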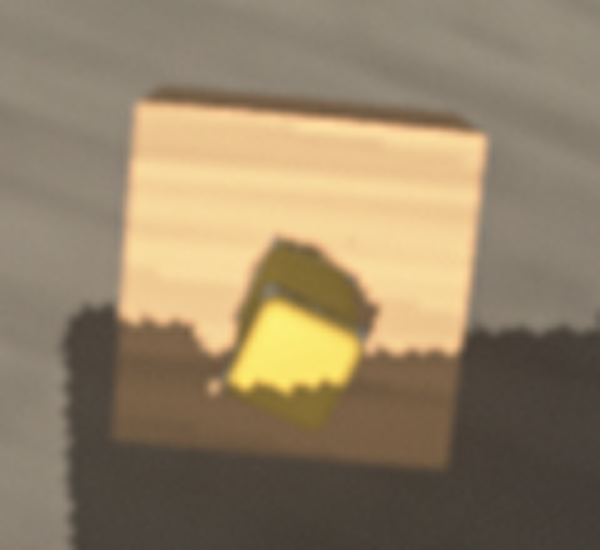

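Run:
```python
from h import *
import pickle
o=pickle.load(open('w2.pkl','rb'))
f=lambda x,y:(223+(x+.5)/5-.5,131+(y+.5)/5-.5)
for nm,z,P in [('handle',130,[(270,293),(362,335),(320,430),(230,385)]),('holder',60,[(137,100),(487,132),(447,467),(112,440)])]:
    C=np.array([onz('wrist',f(*p),z,o)[:2] for p in P]); d=np.diff(np.vstack([C,C[:1]]),axis=0)
    print(nm,C.mean(0),np.linalg.norm(d,axis=1),[round(x%90,1) for x in np.degrees(np.arctan2(d[:,1],d[:,0]))])
print(onz('top',(215.5,216.7),125))
```

```text
handle [471.35024747 227.16823696] [16.26546111 17.18864736 16.42494224 16.48740926] [np.float64(85.7), np.float64(87.7), np.float64(83.3), np.float64(87.3)]
holder [470.38057164 226.96969595] [70.45420036 70.38044889 70.29964565 70.90978132] [np.float64(15.4), np.float64(15.1), np.float64(15.9), np.float64(15.3)]
[469.3985525 225.601264  125.       ]
```

Handle centre (471.3,227.1), flats at about -4°; holder centre (470.4,227.0). Turn, descend and grasp.

carry_out([
  [[0.0065, -0.0008, 0.01], [0, 0, 0.1], 0],
  [[0, 0, 0.02], [0, 0, 0.11], 0],
  [[0, 0, 0.02], [0, 0, 0.11], 0],
  [[0, 0, 0.02], [0, 0, 0.11], 0],
  [[0, 0, 0.02], [0, 0, 0], 0],
  [[0, 0, 0.02], [0, 0, 0], 0],
  [[0, 0, 0.02], [0, 0, 0], 0],
  [[0, 0, 0.017], [0, 0, 0], 0],
  [[0, 0, 0], [0, 0, 0], 0],
  [[0, 0, 0], [0, 0, 0], 0],
])

```text
t: 3.92
ee_pos: [472.6, 224.9, 75.3]
orientation: [3.138, -0.116, -0.003]
ft_force: [0.2, 0.4, 0.2]
width: 87.7
```

Run:
```python
from h import *
o=readout.get_obs(); im=imaging.get_image('wrist'); print(o['t'],o['ee_pos'],o['orientation'],o['qpos'],o['ft_force'])
save('pics/w3.png',im)
```

```text
3.9167 [472.58326989 224.87993007  75.34704714] [ 3.13829807 -0.11638865 -0.00314467] [ 4.21481986e-01  5.02289287e-01  1.93992930e+00 -2.04083951e-04
  7.01672509e-01  2.06657346e+00] [0.15983768 0.44977838 0.16278785]
```

View pics/w3.png

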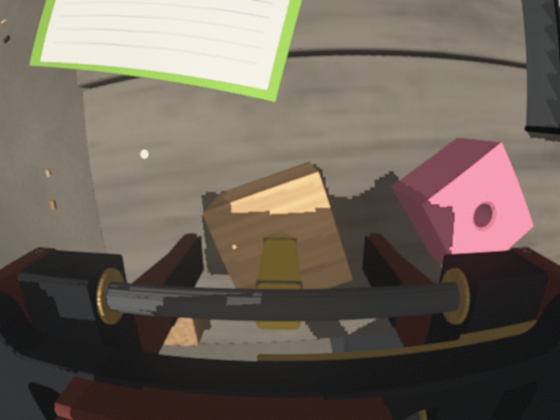

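The handle is centred between the fingers and its flats are square to the jaws. A small y correction, then close.

carry_out([
  [[-0.001, -0.0018, 0], [0, 0, 0], 0],
  [[0, 0, 0], [0, 0, 0], 0.5],
  [[0, 0, 0], [0, 0, 0], 1],
  [[0, 0, 0], [0, 0, 0], 1],
  [[0, 0, 0], [0, 0, 0], 1],
  [[0, 0, 0], [0, 0, 0], 1],
  [[0, 0, 0], [0, 0, 0], 1],
  [[0, 0, 0], [0, 0, 0], 1],
])

```text
t: 4.63
ee_pos: [472.2, 228.6, 75.7]
orientation: [-3.14, 0.113, 0.0]
ft_force: [-0.8, -0.6, 0.7]
width: 44.7
```

carry_out([
  [[0, 0, 0], [0, 0, 0], 1],
  [[0, 0, 0], [0, 0, 0], 1],
  [[0, 0, 0], [0, 0, 0], 1],
  [[0, 0, 0], [0, 0, 0], 1],
  [[0, 0, 0], [0, 0, 0], 1],
  [[0, 0, 0], [0, 0, 0], 1],
])

```text
t: 5.13
ee_pos: [472.2, 228.5, 75.6]
orientation: [3.139, -0.113, -0.0]
ft_force: [0.4, 0.1, -0.8]
width: 18.0
```

carry_out([
  [[0, 0, -0.01], [0, 0, 0], 1],
  [[0, 0, -0.015], [0, 0, 0], 1],
  [[0, 0, -0.02], [0, 0, 0], 1],
  [[0, 0, -0.02], [0, 0, 0], 1],
  [[0, 0, -0.02], [0, 0, 0], 1],
  [[0, 0, -0.015], [0, 0, 0], 1],
  [[0, 0, 0], [0, 0, 0], 1],
  [[0, 0, 0], [0, 0, 0], 1],
])

```text
t: 5.8
ee_pos: [472.7, 228.7, 176.7]
orientation: [-3.139, 0.113, -0.003]
ft_force: [-0.0, -0.5, -1.4]
width: 17.8
```

Run:
```python
from h import *
o=readout.get_obs(); im=imaging.get_image('wrist'); print(o['t'],o['ee_pos'],o['orientation'],o['qpos'],o['ft_force'],o['width'])
save('pics/w4.png',im)
s=imaging.get_image('side'); save('pics/s4.png',s)
tip=np.array(o['ee_pos'])-[0,0,62.6]; print(proj('side',tip),proj('wrist',tip,o))
x,y=map(int,proj('side',tip))
a=cv2.resize(s[y-60:y+20,x-40:x+40],(400,400),interpolation=cv2.INTER_CUBIC)
x,y=map(int,proj('wrist',tip,o)); b=cv2.resize(im[max(y-40,0):y+40,x-40:x+40],(400,400),interpolation=cv2.INTER_CUBIC)
save('pics/c4.png',np.hstack([a,b]))
```

```text
5.8 [472.70248994 228.71337743 176.67136415] [-3.13851369  0.11339753 -0.00322174] [4.27973519e-01 3.38998255e-01 1.88767570e+00 2.73028820e-06
 9.12623247e-01 2.07099869e+00] [-0.03943012 -0.51774879 -1.39475908] 17.805303069724275
[261.65982677 252.3640864 ] [283.02085798 221.2452204 ]
```

View pics/c4.png

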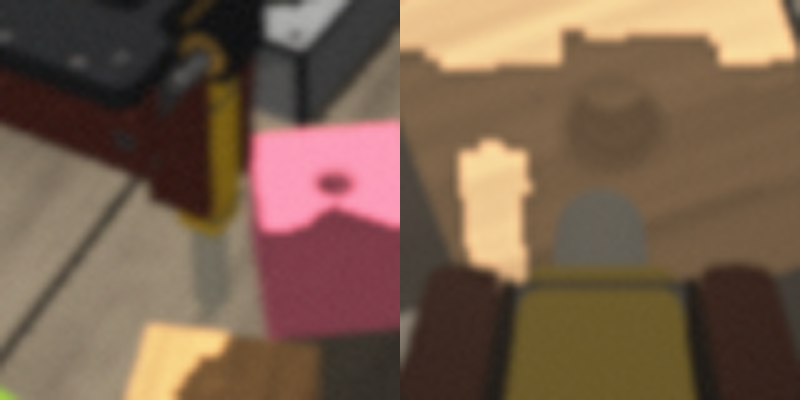

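View pics/w4.png

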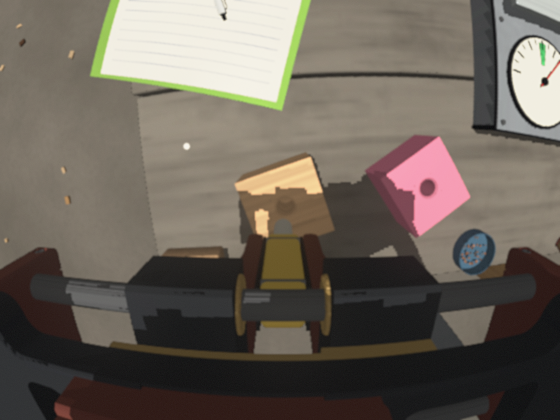

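Run:
```python
import cv2,numpy as np
s=cv2.imread('pics/s4.png'); w=cv2.imread('pics/w4.png')
a=cv2.resize(s[230:262,245:277],(400,400),interpolation=cv2.INTER_CUBIC)
b=cv2.resize(w[210:242,266:298],(400,400),interpolation=cv2.INTER_CUBIC)
o=np.hstack([a,b]); cv2.imwrite('pics/c5.png',cv2.convertScaleAbs(o,alpha=1.5))
```

```text
(no output)
```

View pics/c5.png

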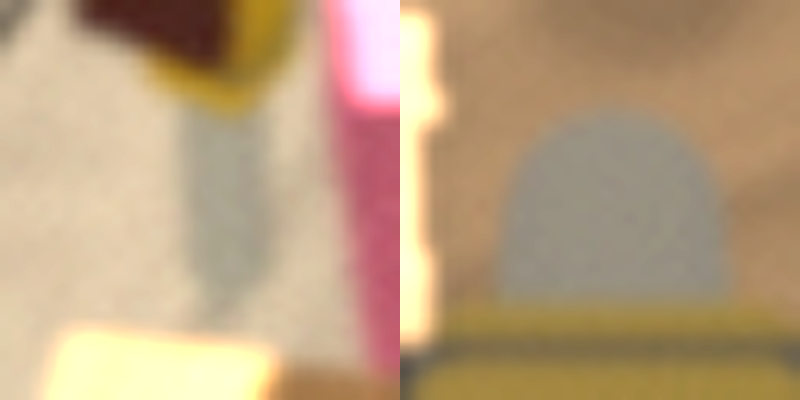

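Run:
```python
from h import *
o=readout.get_obs(); Rw=R.from_rotvec(o['orientation']).as_matrix(); g=np.array(o['ee_pos'])
P=lambda v,n='wrist': proj(n,g+Rw@np.array(v,float),o).round(1)
print('rim front',P([6.25,0,56.6]),'rim sides',P([0,6.25,56.6]),P([0,-6.25,56.6]))
print('blade x: ',P([5.5,1.2,62.6]),P([5.5,-1.2,62.6]))
print('blade y: ',P([1.2,5.5,62.6]),P([1.2,-5.5,62.6]))
for v in ([5.5,0,62.6],[-5.5,0,62.6],[0,5.5,62.6],[0,-5.5,62.6],[0,0,56.6],[0,0,15.6]): print(v,P(v,'side'))
# hole estimate
print(onz('wrist',(286,205),60,o))
```

```text
rim front [282.9 214.9] rim sides [291.8 223.5] [274.  223.5]
blade x:  [284.6 213.7] [281.3 213.7]
blade y:  [290.6 219.5] [275.3 219.5]
[5.5, 0, 62.6] [259.8 252. ]
[-5.5, 0, 62.6] [264.9 254. ]
[0, 5.5, 62.6] [263.8 251.1]
[0, -5.5, 62.6] [260.8 254.9]
[0, 0, 56.6] [262.2 250.7]
[0, 0, 15.6] [261.5 234.9]
[470.68849286 225.47515174  60.        ]
```

The wrist view does not settle the blade's direction. I turn so that one flat faces the side camera, then look.

carry_out([
  [[0, 0, 0], [0, 0, -0.112], 1],
  [[0, 0, 0], [0, 0, -0.112], 1],
  [[0, 0, 0], [0, 0, -0.112], 1],
  [[0, 0, 0], [0, 0, -0.112], 1],
  [[0, 0, 0], [0, 0, -0.112], 1],
  [[0, 0, 0], [0, 0, 0], 1],
  [[0, 0, 0], [0, 0, 0], 1],
])

```text
t: 6.48
ee_pos: [471.6, 228.2, 174.6]
orientation: [3.049, 0.753, -0.003]
ft_force: [0.2, -0.4, 0.0]
width: 17.9
```

Run:
```python
from h import *
o=readout.get_obs(); print(o['t'],o['ee_pos'],o['orientation'],o['qpos'],o['ft_force'],o['width'])
s=imaging.get_image('side'); save('pics/s5.png',s)
a=cv2.resize(s[225:265,240:280],(600,600),interpolation=cv2.INTER_CUBIC); save('pics/c6.png',cv2.convertScaleAbs(a,alpha=1.4))
```

```text
6.4833 [471.5966784  228.22386005 174.58000343] [ 3.04948968  0.75342505 -0.00333525] [ 4.28005241e-01  3.42277771e-01  1.88878085e+00 -9.67972051e-06
  9.12696214e-01  1.51437690e+00] [ 0.21041962 -0.36133204  0.01483811] 17.86141848336696
```

View pics/c6.png

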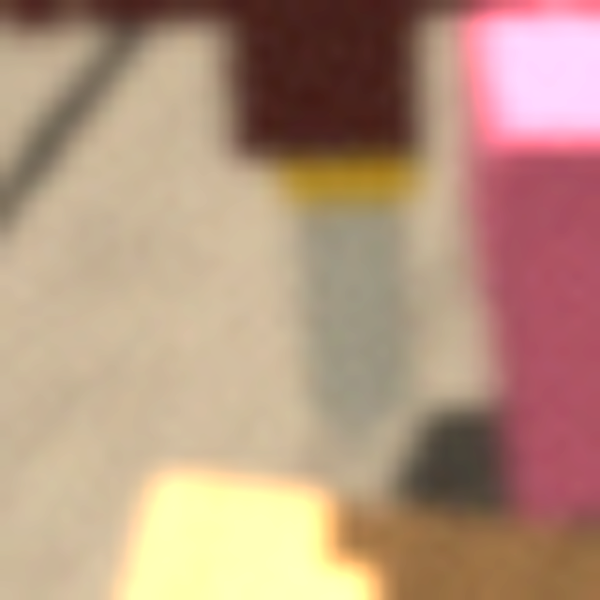

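Run:
```python
import cv2
for f in ('s4','s5'):
    s=cv2.imread(f'pics/{f}.png').astype(int); print(f)
    for y in range(244,259): print(y,(s[y,254:274,2]-s[y,254:274,0]))
```

```text
s4
244 [35 36 36 35 33 29 22 19 19 17 19 22 28 32 32 33 34 39 45 50]
245 [36 37 37 36 34 28 23 19 19 19 20 21 27 31 34 32 34 38 45 49]
246 [38 37 36 37 35 30 23 20 17 20 17 20 25 30 34 34 34 38 44 48]
247 [36 37 36 37 35 30 24 20 19 18 19 21 24 31 32 33 35 38 44 49]
248 [38 37 36 34 34 31 25 19 20 19 17 21 26 29 33 33 35 37 42 49]
249 [36 36 37 36 36 31 23 21 19 19 18 20 24 33 32 34 35 37 43 49]
250 [36 36 37 36 35 32 25 21 20 19 19 20 26 31 34 33 35 36 40 48]
251 [38 35 37 37 35 33 27 22 19 19 19 21 28 32 34 35 35 36 38 46]
252 [37 36 35 38 36 36 29 24 21 21 22 25 30 34 35 34 35 36 39 45]
253 [38 36 36 36 38 36 33 27 23 23 24 29 34 35 36 33 35 33 37 44]
254 [38 36 34 36 37 37 33 28 25 27 30 33 34 37 36 36 34 34 34 43]
255 [42 39 37 38 37 38 34 31 28 31 32 35 36 35 37 34 35 35 37 43]
256 [65 60 55 52 47 46 42 41 37 39 38 37 36 36 34 33 34 34 37 41]
257 [102  97  91  88  84  82  80  75  70  65  61  55  49  40  35  34  34  36
  37  41]
258 [113 109 110 109 108 111 110 106 104 100  99  90  73  54  43  39  39  38
  40  41]
s5
244 [37 36 36 36 34 31 24 22 20 19 18 19 23 27 30 32 35 37 44 
[... 269 characters left out ...]
49 [36 35 35 36 37 34 30 22 19 20 19 18 22 27 33 34 33 35 39 45]
250 [35 37 36 36 36 35 31 22 18 18 18 19 22 28 33 35 34 35 37 44]
251 [37 37 36 36 35 34 29 24 22 19 19 21 22 27 30 31 30 32 34 40]
252 [36 35 37 35 37 35 33 26 23 21 19 22 27 28 26 23 23 22 28 36]
253 [36 36 36 35 36 36 34 31 25 24 24 28 29 25 21 17 14 16 22 35]
254 [37 35 37 37 35 37 35 33 29 27 27 29 31 24 18 13 13 13 18 32]
255 [41 39 37 38 37 36 34 33 32 30 31 31 28 20 15 11 12 13 17 31]
256 [65 59 54 50 47 44 42 38 34 34 33 30 25 17 13 14 11 12 18 29]
257 [101  96  90  86  84  80  72  60  46  39  38  34  27  20  14  16  15  15
  17  26]
258 [113 111 111 109 109 110 111  96  69  52  47  45  38  34  30  27  22  23
  22  30]
```

The tip tapers to a faint narrow line, so the blade is seen edge-on and lies along the hand's y. That puts the blade at about -62° now, some 24° short of the slot, which is a good starting yaw. To the well at this yaw.

carry_out([
  [[-0.00865, 0.0347, 0], [0, 0, 0], 1],
  [[-0.00865, 0.0347, 0], [0, 0, 0], 1],
  [[-0.00865, 0.0347, 0], [0, 0, 0], 1],
  [[-0.00865, 0.0347, 0], [0, 0, 0], 1],
  [[-0.00865, 0.0347, 0], [0, 0, 0], 1],
  [[-0.00865, 0.0347, 0], [0, 0, 0], 1],
  [[-0.00865, 0.0347, 0], [0, 0, 0], 1],
  [[-0.00865, 0.0347, 0], [0, 0, 0], 1],
  [[-0.00865, 0.0347, 0], [0, 0, 0], 1],
  [[-0.00865, 0.0347, 0], [0, 0, 0], 1],
  [[-0.00865, 0.0347, 0], [0, 0, 0], 1],
  [[-0.00865, 0.0347, 0], [0, 0, 0], 1],
])

```text
t: 7.53
ee_pos: [575.6, -189.8, 175.2]
orientation: [-3.049, -0.754, 0.001]
ft_force: [0.0, 0.3, 0.1]
width: 18.3
```

carry_out([
  [[0, 0, 0.02], [0, 0, 0], 1],
  [[0, 0, 0.01], [0, 0, 0], 1],
  [[0, 0, 0], [0, 0, 0], 1],
  [[0, 0, 0], [0, 0, 0], 1],
])

```text
t: 7.87
ee_pos: [574.5, -186.8, 144.6]
orientation: [-3.047, -0.758, 0.004]
ft_force: [0.3, 0.4, -0.3]
width: 17.5
```

Run:
```python
from h import *
o=readout.get_obs(); im=imaging.get_image('wrist'); print(o['t'],o['ee_pos'],o['orientation'],o['qpos'],o['ft_force'],o['moment'],o['width'])
save('pics/w6.png',im); import pickle; pickle.dump(o,open('w6.pkl','wb'))
print(proj('wrist',[572.5,-190.1,50],o))
Rw=R.from_rotvec(o['orientation']).as_matrix(); g=np.array(o['ee_pos'])
for v in ([6.25,0,56.6],[3.85,0,56.6]): print(proj('wrist',g+Rw@np.array(v,float),o))
save('pics/c7.png',cv2.resize(im[150:250,223:343],(720,600),interpolation=cv2.INTER_CUBIC))
```

```text
7.8667 [ 574.54383585 -186.83581302  144.55734544] [-3.04692706 -0.75753715  0.00418917] [-3.34172022e-01  4.91049149e-01  1.72860449e+00  1.71849854e-04
  9.25214316e-01  7.49155578e-01] [ 0.25522402  0.37663383 -0.33685234] [-0.02912066 -0.01944422 -0.01612065] 17.505848797418867
[285.35362811 213.88091985]
[282.70855142 215.00793204]
[282.70887615 218.31546699]
```

View pics/c7.png

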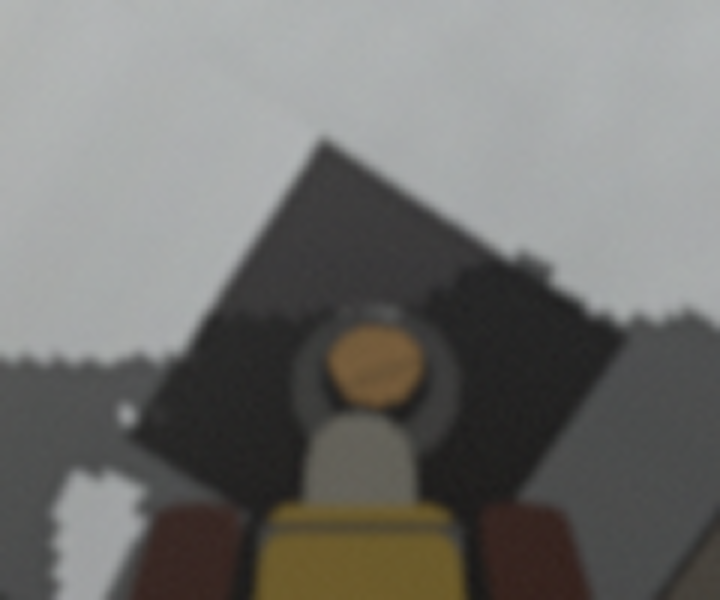

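Run:
```python
from h import *
import pickle
o=pickle.load(open('w6.pkl','rb'))
Rw=R.from_rotvec(o['orientation']).as_matrix(); g=np.array(o['ee_pos'])
print(Rw[:,2])
for p in [(285.8,214.3),(286.3,214.6)]: 
    X=onz('wrist',p,50,o); print(X,Rw.T@(X-g))
print(Rw.T@(np.array([572.5,-190.1,50])-g))
o=readout.get_obs(); print(o['ee_pos'],o['orientation'])
```

```text
[-0.00304909  0.00120392 -0.99999463]
[ 572.35753768 -190.58987618   50.        ] [-3.48833648  2.52874003 94.55898396]
[ 572.32474985 -191.07131148   50.        ] [-3.74276319  2.93876663 94.55850432]
[-3.13305218  2.16261542 94.55913936]
[ 575.28102691 -186.86283758  145.44047153] [-3.04766603e+00 -7.58842097e-01  1.74722221e-03]
```

carry_out([
  [[-0.0015, 0.0024, 0], [0, 0, 0], 1],
  [[0, 0, 0.01], [0, 0, 0], 1],
  [[0, 0, 0.01], [0, 0, 0], 1],
  [[0, 0, 0.005], [0, 0, 0], 1],
  [[0, 0, 0], [0, 0, 0], 1],
  [[0, 0, 0], [0, 0, 0], 1],
])

```text
t: 8.42
ee_pos: [575.1, -190.5, 120.0]
orientation: [-3.048, -0.759, 0.002]
ft_force: [-0.8, 0.8, 0.3]
width: 18.0
```

Run:
```python
from h import *
o=readout.get_obs(); im=imaging.get_image('wrist'); print(o['t'],o['ee_pos'],o['orientation'],o['ft_force'],o['moment'],o['width'])
Rw=R.from_rotvec(o['orientation']).as_matrix(); g=np.array(o['ee_pos'])
print(Rw.T@(np.array([572.4,-190.3,50])-g), proj('wrist',g+Rw@np.array([-1.9,.1,0])+[0,0,-62.6],o), proj('wrist',[572.4,-190.3,50],o))
save('pics/c8.png',cv2.resize(im[150:250,223:343],(720,600),interpolation=cv2.INTER_CUBIC))
```

```text
8.4167 [ 575.09207824 -190.51100263  119.97717404] [-3.04783482e+00 -7.58506296e-01  1.74865609e-03] [-0.78437585  0.7669465   0.28163005] [-0.04801651 -0.03909539  0.02317752] 18.00945708899729
[-2.21692204 -1.37561512 69.98063757] [282.9376373  223.63350932] [280.86229668 221.25582315]
```

View pics/c8.png

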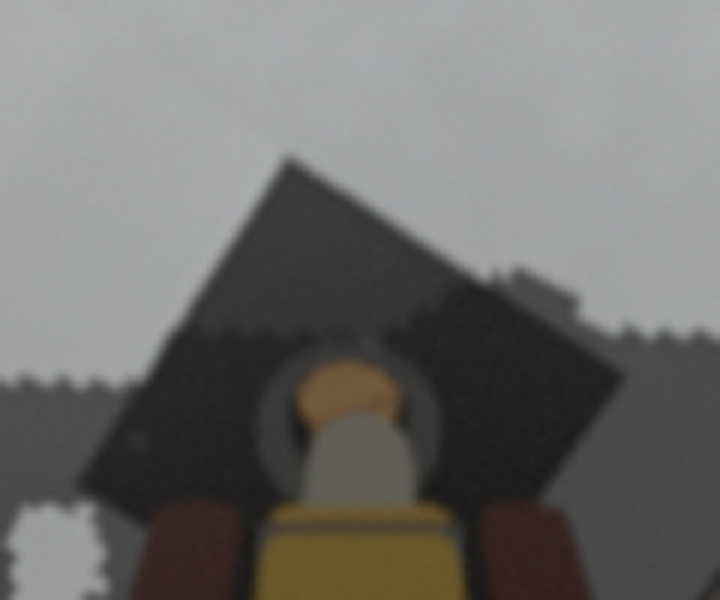

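carry_out([
  [[-0.0004, -0.0013, 0], [0, 0, 0], 1],
  [[0, 0, 0.004], [0, 0, 0], 1],
  [[0, 0, 0.004], [0, 0, 0], 1],
  [[0, 0, 0.003], [0, 0, 0], 1],
  [[0, 0, 0.002], [0, 0, 0], 1],
  [[0, 0, 0], [0, 0, 0], 1],
])

```text
t: 8.97
ee_pos: [574.1, -189.7, 107.0]
orientation: [-3.048, -0.758, 0.001]
ft_force: [0.5, -1.0, -0.4]
width: 17.8
```

Run:
```python
from h import *
o=readout.get_obs(); im=imaging.get_image('wrist'); print(o['t'],o['ee_pos'],o['orientation'],o['ft_force'],o['moment'],o['width'])
save('pics/c9.png',cv2.resize(im[150:250,223:343],(720,600),interpolation=cv2.INTER_CUBIC))
```

```text
8.9667 [ 574.12043449 -189.71550502  106.9907814 ] [-3.04803073e+00 -7.58442725e-01  1.45872354e-03] [ 0.49482122 -0.9994829  -0.36670646] [ 0.01559173  0.01298045 -0.00523614] 17.79714097058149
```

View pics/c9.png

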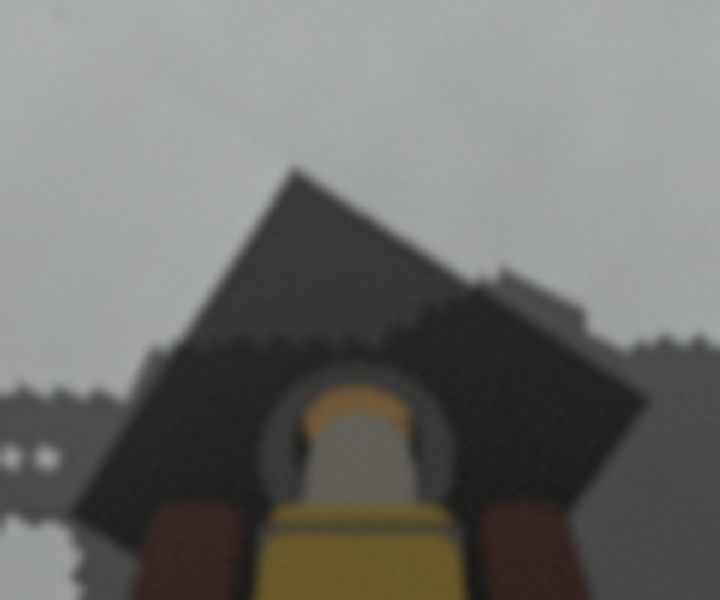

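carry_out([
  [[0, 0, 0.0015], [0, 0, 0], 1],
  [[0, 0, 0.0015], [0, 0, 0], 1],
  [[0, 0, 0], [0, 0, 0], 1],
  [[0, 0, 0], [0, 0, 0], 1],
])

```text
t: 9.35
ee_pos: [574.5, -189.8, 104.6]
orientation: [-3.049, -0.759, 0.0]
ft_force: [-0.6, 0.3, -0.6]
width: 17.8
```

carry_out([
  [[0, 0, 0.001], [0, 0, 0], 1],
  [[0, 0, 0.001], [0, 0, 0], 1],
  [[0, 0, 0], [0, 0, 0], 1],
  [[0, 0, 0], [0, 0, 0], 1],
])

```text
t: 9.68
ee_pos: [574.5, -189.8, 102.6]
orientation: [-3.049, -0.759, 0.0]
ft_force: [-1.3, -0.6, -1.1]
width: 17.9
```

carry_out([
  [[0, 0, 0.001], [0, 0, 0], 1],
  [[0, 0, 0.001], [0, 0, 0], 1],
  [[0, 0, 0], [0, 0, 0], 1],
  [[0, 0, 0], [0, 0, 0], 1],
])

```text
t: 10.02
ee_pos: [574.5, -189.8, 100.6]
orientation: [-3.049, -0.759, 0.0]
ft_force: [-0.5, -0.5, -0.4]
width: 17.7
```

Tip at about z=38, no contact yet. Continue in 1 mm steps.

carry_out([
  [[0, 0, 0.001], [0, 0, 0], 1],
  [[0, 0, 0.001], [0, 0, 0], 1],
  [[0, 0, 0], [0, 0, 0], 1],
])

```text
t: 10.27
ee_pos: [574.5, -189.8, 98.5]
orientation: [-3.049, -0.759, 0.0]
ft_force: [0.2, -0.7, -0.4]
width: 17.8
```

carry_out([
  [[0, 0, 0.001], [0, 0, 0], 1],
  [[0, 0, 0.001], [0, 0, 0], 1],
  [[0, 0, 0], [0, 0, 0], 1],
])

```text
t: 10.52
ee_pos: [574.6, -189.8, 96.4]
orientation: [3.048, 0.759, 0.0]
ft_force: [0.4, 0.0, -2.6]
width: 17.7
```

carry_out([
  [[0, 0, 0.001], [0, 0, 0], 1],
  [[0, 0, 0.001], [0, 0, 0], 1],
  [[0, 0, 0], [0, 0, 0], 1],
])

```text
t: 10.77
ee_pos: [574.7, -189.9, 94.8]
orientation: [3.048, 0.759, 0.0]
ft_force: [-0.5, 0.2, 3.4]
width: 17.7
```

carry_out([
  [[0, 0, 0], [0, 0, 0], 1],
  [[0, 0, 0], [0, 0, 0], 1],
])

```text
t: 10.93
ee_pos: [574.7, -189.9, 94.9]
orientation: [3.048, 0.759, 0.0]
ft_force: [-0.1, -0.6, 2.7]
width: 17.5
```

carry_out([
  [[0, 0, 0.0007], [0, 0, 0], 1],
  [[0, 0, 0], [0, 0, 0], 1],
])

```text
t: 11.1
ee_pos: [574.6, -189.9, 94.0]
orientation: [3.048, 0.759, 0.0]
ft_force: [0.6, -1.4, -0.3]
width: 17.8
```

carry_out([
  [[0, 0, 0], [0, 0, 0], 1],
  [[0, 0, 0], [0, 0, 0], 1],
])

```text
t: 11.27
ee_pos: [574.6, -189.9, 93.8]
orientation: [3.048, 0.759, 0.0]
ft_force: [0.6, -0.8, 0.3]
width: 17.3
```

carry_out([
  [[0, 0, 0.0007], [0, 0, 0], 1],
  [[0, 0, 0], [0, 0, 0], 1],
])

```text
t: 11.43
ee_pos: [574.6, -189.9, 93.2]
orientation: [3.049, 0.759, 0.0]
ft_force: [0.0, -0.2, 2.4]
width: 18.2
```

carry_out([
  [[0, 0, 0.0007], [0, 0, 0], 1],
  [[0, 0, 0], [0, 0, 0], 1],
])

```text
t: 11.6
ee_pos: [574.6, -189.9, 92.6]
orientation: [3.048, 0.759, 0.0]
ft_force: [-0.1, -0.4, 2.2]
width: 17.8
```

carry_out([
  [[0, 0, 0.001], [0, 0, 0], 1],
  [[0, 0, 0], [0, 0, 0], 1],
])

```text
t: 11.77
ee_pos: [574.6, -189.8, 91.6]
orientation: [3.049, 0.759, 0.0]
ft_force: [-0.7, -0.6, 4.1]
width: 17.7
```

carry_out([
  [[0, 0, 0.001], [0, 0, 0], 1],
  [[0, 0, 0], [0, 0, 0], 1],
])

```text
t: 11.93
ee_pos: [574.7, -189.9, 90.7]
orientation: [3.048, 0.759, 0.0]
ft_force: [-1.1, -0.4, 5.0]
width: 17.8
```

carry_out([
  [[0, 0, 0], [0, 0, 0], 1],
  [[0, 0, 0], [0, 0, 0], 1],
])

```text
t: 12.1
ee_pos: [574.7, -189.9, 90.8]
orientation: [3.048, 0.759, 0.0]
ft_force: [-0.5, -0.6, 5.5]
width: 17.7
```

Spring contact confirmed: force rises about 1.4 N/mm, 5 N now. I turn anticlockwise in steps and shift so the turn is about the tool's axis (1.9 mm off the hand axis), feeling for the drop.

carry_out([
  [[0, -0.00019, 0], [0, 0, -0.1], 1],
  [[0, -0.00019, 0], [0, 0, -0.1], 1],
  [[0, 0, 0], [0, 0, 0], 1],
])

```text
t: 12.35
ee_pos: [574.5, -189.5, 90.8]
orientation: [2.955, 1.067, 0.001]
ft_force: [-0.4, 0.2, 5.2]
width: 17.9
```

carry_out([
  [[0, -0.00019, 0], [0, 0, -0.1], 1],
  [[0, -0.00019, 0], [0, 0, -0.1], 1],
  [[0, 0, 0], [0, 0, 0], 1],
])

```text
t: 12.6
ee_pos: [574.3, -189.2, 90.8]
orientation: [2.833, 1.356, 0.001]
ft_force: [0.8, 0.2, 5.0]
width: 17.8
```

```bash
cat > n.py <<'E'
from h import *
import sys
o=readout.get_obs(); im=imaging.get_image('wrist'); n=sys.argv[1]; save(f'pics/{n}.png',im)
f=np.array(o['ft_force']); r=np.array(o['orientation']); yaw=np.degrees(2*np.arctan2(r[1],r[0]))%360
print(o['t'],np.round(o['ee_pos'],1),'yaw',yaw.round(1),f.round(1),np.round(o['moment'],3),'q6',o['qpos'][5])
i2=cv2.cvtColor(im,cv2.COLOR_RGB2BGR); h=cv2.cvtColor(i2,cv2.COLOR_BGR2HSV)
D=np.array([590.8,-66.4]); 
ys,xs=np.mgrid[0:420,0:560]
def sel(m,z):
    ys,xs=np.where(m); Q=np.array([onz('wrist',q,z,o)[:2] for q in zip(xs,ys)]).reshape(-1,2)
    k=np.linalg.norm(Q-D,axis=1)<48; return Q[k]
red=sel(((h[...,0]<8)|(h[...,0]>172))&(h[...,1]>100)&(h[...,2]>70)&(ys<240),57); grn=sel((h[...,0]>45)&(h[...,0]<85)&(h[...,1]>100),56)
def ang(Q):
    d=Q-D; d=d[np.linalg.norm(d,axis=1)>12]; a=np.degrees(np.arctan2(d[:,1],d[:,0])); return a.mean().round(1),len(a)
if len(red) and len(grn): a,b=ang(red),ang(grn); print('red',a,'grn',b,'needle rad',np.radians(b[0]-a[0]).round(3))
E
python3 n.py w10
```

```text
12.6 [ 574.3 -189.2   90.8] yaw 51.2 [0.8 0.2 5. ] [-0.016  0.02  -0.025] q6 0.33974685205090627Traceback (most recent call last):
  File "n.py", line 12, in <module>
    red=sel(((h[...,0]<8)|(h[...,0]>172))&(h[...,1]>100)&(h[...,2]>70)&(ys<240),57); grn=sel((h[...,0]>45)&(h[...,0]<85)&(h[...,1]>100),56)
  File "n.py", line 10, in sel
    ys,xs=np.where(m); Q=np.array([onz('wrist',q,z,o)[:2] for q in zip(xs,ys)]).reshape(-1,2)
                                   ~~~^^^^^^^^^^^^^^^
  File "h.py", line 16, in onz
    o,d=ray(name,px,obs); return o+d*(z-o[2])/d[2]
        ~~~^^^^^^^^^^^^^
  File "h.py", line 6, in ray
    p=imaging.camera_params(name); px=np.array(px,float)
ValueError: time passes only in moves, steps and waits
```

View pics/w10.png

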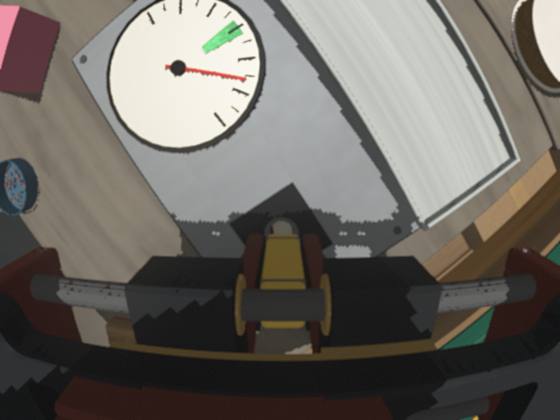

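The dial is clearly in view from here: hub (178,68), needle tip (245,78), green band (222,37). I cache the calibration in the helper.

```bash
python3 - <<'E'
s=open('h.py').read()
s=s.replace("def save","_P={}\ndef cp(n):\n    if n not in _P: _P[n]=imaging.camera_params(n)\n    return _P[n]\ndef save").replace("p=imaging.camera_params(name)","p=cp(name)")
open('h.py','w').write(s)
E
python3 n.py w11
```

```text
12.65 [ 574.3 -189.2   90.8] yaw 50.9 [-0.8  0.6  4.9] [-0.005 -0.048 -0.029] q6 0.34373070303043807
red (np.float64(-51.4), 153) grn (np.float64(-5.1), 404) needle rad 0.808
```

carry_out([
  [[0, -0.00019, 0], [0, 0, -0.1], 1],
  [[0, -0.00019, 0], [0, 0, -0.1], 1],
  [[0, 0, 0], [0, 0, 0], 1],
])

```text
t: 12.95
ee_pos: [574.0, -189.1, 90.9]
orientation: [2.684, 1.632, 0.001]
ft_force: [-0.1, -0.6, 4.9]
width: 17.6
```

carry_out([
  [[0, -0.00019, 0], [0, 0, -0.1], 1],
  [[0, -0.00019, 0], [0, 0, -0.1], 1],
  [[0, 0, 0], [0, 0, 0], 1],
])

```text
t: 13.2
ee_pos: [573.7, -188.8, 90.8]
orientation: [2.507, 1.892, 0.001]
ft_force: [0.3, 1.1, 5.1]
width: 17.9
```

```bash
python3 n.py w12
```

```text
13.2 [ 573.7 -188.8   90.8] yaw 74.1 [0.3 1.1 5.1] [-0.    -0.072 -0.002] q6 -0.060017977899196044
red (np.float64(-40.0), 159) grn (np.float64(-5.1), 402) needle rad 0.609
```

The needle is now at 0.61: the blade is already in the slot and driving the screw. Continue 0.4 rad and check.

carry_out([
  [[0, -0.00019, 0], [0, 0, -0.1], 1],
  [[0, -0.00019, 0], [0, 0, -0.1], 1],
  [[0, -0.00019, 0], [0, 0, -0.1], 1],
  [[0, -0.00019, 0], [0, 0, -0.1], 1],
  [[0, 0, 0], [0, 0, 0], 1],
  [[0, 0, 0], [0, 0, 0], 1],
])

```text
t: 13.75
ee_pos: [573.0, -188.4, 90.8]
orientation: [2.087, 2.348, 0.001]
ft_force: [0.9, 0.9, 6.0]
width: 17.9
```

```bash
python3 n.py w13
```

```text
13.75 [ 573.  -188.4   90.8] yaw 96.7 [0.9 0.9 6. ] [ 0.195 -0.194 -0.039] q6 -0.45547900162379545
red (np.float64(-17.0), 158) grn (np.float64(-5.0), 376) needle rad 0.209
```

View pics/w13.png

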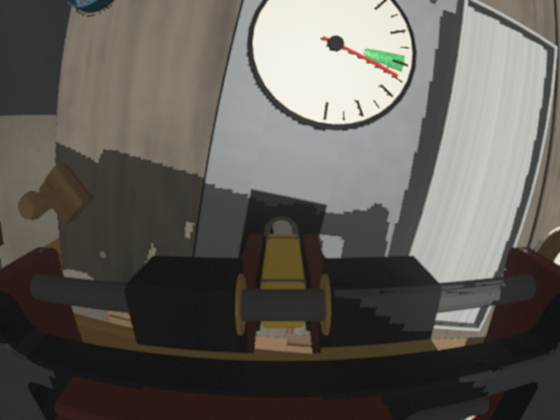

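carry_out([
  [[0, -0.00019, 0], [0, 0, -0.1], 1],
  [[0, -0.00019, 0], [0, 0, -0.1], 1],
  [[0, 0, 0], [0, 0, 0], 1],
  [[0, 0, 0], [0, 0, 0], 1],
])

```text
t: 14.13
ee_pos: [572.6, -188.4, 90.8]
orientation: [1.843, 2.544, 0.001]
ft_force: [0.3, 1.4, 5.2]
width: 17.8
```

```bash
python3 n.py w14; python3 -c "
import cv2;i=cv2.imread('pics/w14.png');cv2.imwrite('pics/w14c.png',cv2.resize(i[0:130,300:500],(800,520),interpolation=cv2.INTER_CUBIC))"
```

```text
14.1333 [ 572.6 -188.4   90.8] yaw 108.2 [0.3 1.4 5.2] [ 0.347 -0.178 -0.012] q6 -0.6557429613349047
red (np.float64(-5.7), 130) grn (np.float64(-5.3), 193) needle rad 0.007
```

View pics/w14c.png

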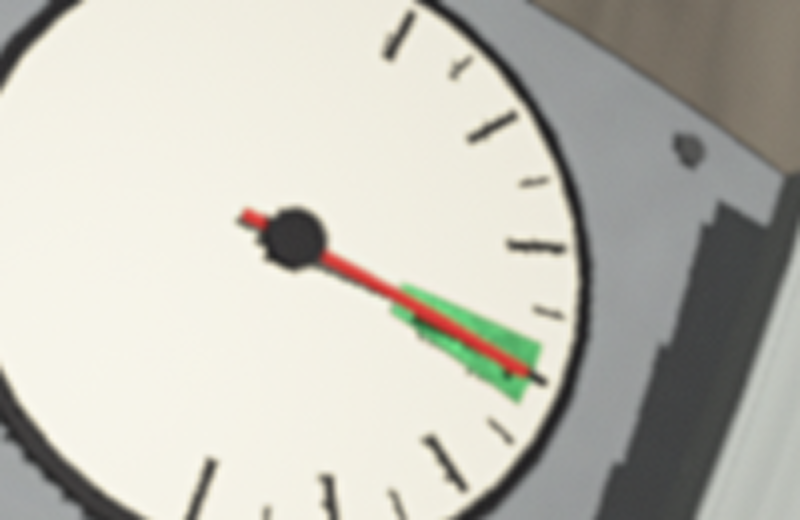

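The needle sits right on the zero mark, in the middle of the band. I ease the turn back slightly within the slot's slack and lift straight out.

carry_out([
  [[0, 0.0001, -0.001], [0, 0, 0.05], 1],
  [[0, 0, -0.003], [0, 0, 0], 1],
  [[0, 0, -0.004], [0, 0, 0], 1],
  [[0, 0, -0.006], [0, 0, 0], 1],
  [[0, 0, -0.01], [0, 0, 0], 1],
  [[0, 0, -0.01], [0, 0, 0], 1],
  [[0, 0, -0.015], [0, 0, 0], 1],
  [[0, 0, -0.015], [0, 0, 0], 1],
  [[0, 0, -0.015], [0, 0, 0], 1],
  [[0, 0, -0.01], [0, 0, 0], 1],
  [[0, 0, 0], [0, 0, 0], 1],
  [[0, 0, 0], [0, 0, 0], 1],
])

```text
t: 15.18
ee_pos: [572.7, -188.9, 180.4]
orientation: [1.905, 2.496, 0.001]
ft_force: [-0.6, 0.6, -0.1]
width: 17.7
```

```bash
python3 n.py w15
```

```text
15.1833 [ 572.7 -188.9  180.4] yaw 105.3 [-0.6  0.6 -0.1] [-0.058 -0.108  0.046] q6 -0.6054624203173801
red (np.float64(-6.1), 49) grn (np.float64(-5.7), 38) needle rad 0.007
```

View pics/w15.png

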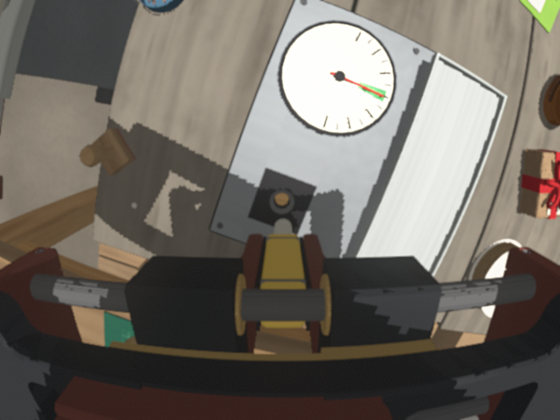

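Out of the well; needle still 0.007 rad. Back to the holder.

carry_out([
  [[0.0358, 0.0009, 0], [0, 0, 0], 1],
  [[0.0358, 0.0009, 0], [0, 0, 0], 1],
  [[0.0358, 0.0009, 0], [0, 0, 0], 1],
  [[0.0358, 0.0009, 0], [0, 0, 0], 1],
  [[0.0358, 0.0009, 0], [0, 0, 0], 1],
  [[0.0358, 0.0009, 0], [0, 0, 0], 1],
  [[0.0358, 0.0009, 0], [0, 0, 0], 1],
  [[0.0358, 0.0009, 0], [0, 0, 0], 1],
  [[0.0358, 0.0009, 0], [0, 0, 0], 1],
  [[0.0358, 0.0009, 0], [0, 0, 0], 1],
  [[0.0358, 0.0009, 0], [0, 0, 0], 1],
  [[0.0358, 0.0009, 0], [0, 0, 0], 1],
])

```text
t: 16.23
ee_pos: [468.1, 229.8, 178.6]
orientation: [-1.905, -2.497, 0.003]
ft_force: [0.5, -0.9, -0.4]
width: 17.9
```

carry_out([
  [[0, 0, 0.01], [0, 0, 0], 1],
  [[0, 0, 0.01], [0, 0, 0], 1],
  [[0, 0, 0.01], [0, 0, 0], 1],
  [[0, 0, 0], [0, 0, 0], 1],
  [[0, 0, 0], [0, 0, 0], 1],
  [[0, 0, 0], [0, 0, 0], 1],
])

```text
t: 16.73
ee_pos: [469.8, 227.3, 149.3]
orientation: [-1.908, -2.495, 0.001]
ft_force: [-0.7, -0.5, -0.0]
width: 17.7
```

```bash
cat > v.py <<'E'
from h import *
import sys,pickle
o=readout.get_obs(); im=imaging.get_image('wrist'); save(f'pics/{sys.argv[1]}.png',im); pickle.dump(o,open(sys.argv[1]+'.pkl','wb'))
r=np.array(o['orientation']); print(o['t'],o['ee_pos'],np.degrees(2*np.arctan2(r[1],r[0]))%360,o['ft_force'])
Rw=R.from_rotvec(r).as_matrix(); g=np.array(o['ee_pos'])
H=np.array([470.4,227,60]); print('hole in hand',Rw.T@(H-g),'px',proj('wrist',H,o),'tip px',proj('wrist',g+Rw@np.array([-1.9,.1,62.6]),o))
save(f'pics/{sys.argv[1]}c.png',cv2.resize(im[150:250,223:343],(720,600),interpolation=cv2.INTER_CUBIC))
E
python3 v.py w16
```

```text
16.7333 [469.77695598 227.30724618 149.31483963] 105.19240018801636 [-0.69823576 -0.45786706 -0.026873  ]
hole in hand [-0.44304142  0.58492075 89.31452706] px [283.0350059  212.18760365] tip px [282.35992613 223.50153273]
```

View pics/w16c.png

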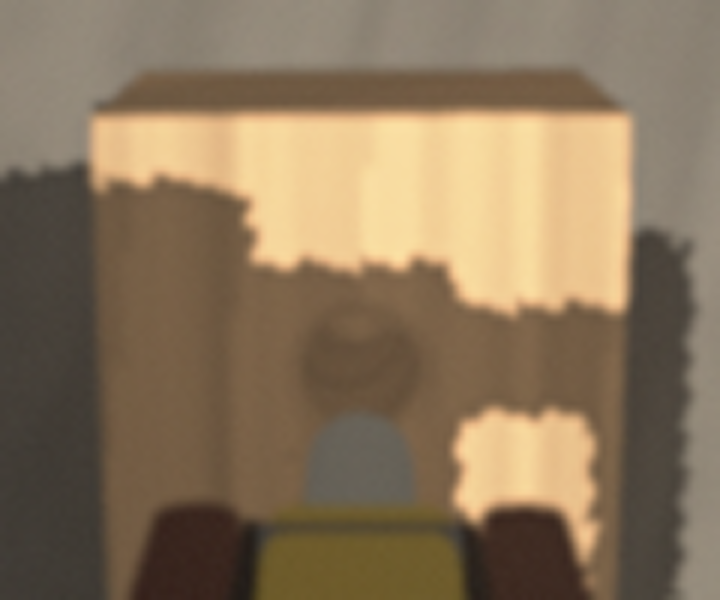

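Run:
```python
from h import *
import pickle
o=pickle.load(open('w16.pkl','rb')); Rw=R.from_rotvec(o['orientation']).as_matrix(); g=np.array(o['ee_pos'])
f=lambda x,y:(223+(x+.5)/6-.5,150+(y+.5)/6-.5)
for p in [(361,112),(92,112),(632,112),(361.5,305),(361.5,360),(303,360),(420,360),(361.5,413)]: print(p,(Rw.T@(onz('wrist',f(*p),60,o)-g)).round(2))
for x in(6.25,4.35,5): print(x,(np.array(proj('wrist',g+Rw@np.array([x,0,56.6]),o))-[223,150])*6)
```

```text
(361, 112) [34.87  0.36 89.31]
(92, 112) [ 35.06 -34.74  89.33]
(632, 112) [35.08 35.71 89.28]
(361.5, 305) [ 9.21  0.42 89.31]
(361.5, 360) [ 1.71  0.42 89.31]
(303, 360) [ 1.7  -7.37 89.32]
(420, 360) [ 1.71  8.21 89.31]
(361.5, 413) [-5.62  0.42 89.32]
6.25 [355.16555983 388.64851219]
4.35 [355.17371088 404.38641099]
5 [355.17091424 399.01024447]
```

carry_out([
  [[0.0027, 0, 0], [0, 0, 0], 1],
  [[0, 0, 0.01], [0, 0, 0], 1],
  [[0, 0, 0.01], [0, 0, 0], 1],
  [[0, 0, 0], [0, 0, 0], 1],
  [[0, 0, 0], [0, 0, 0], 1],
  [[0, 0, 0], [0, 0, 0], 1],
])

```text
t: 17.28
ee_pos: [468.6, 231.0, 129.3]
orientation: [-1.906, -2.497, 0.001]
ft_force: [0.3, 1.3, -0.5]
width: 17.7
```

```bash
python3 v.py w17
```

```text
17.2833 [468.62547721 231.03806856 129.28543434] 105.30269760175455 [ 0.32243818  1.27803861 -0.46266964]
hole in hand [-4.35577067  0.69004171 69.28547788] px [283.1728817  224.08777277] tip px [282.35970633 223.50088054]
```

View pics/w17c.png

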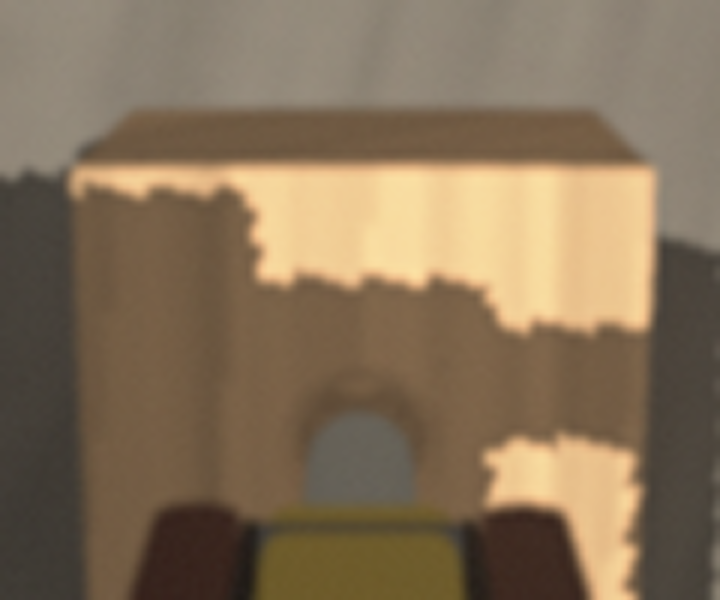

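Run:
```python
from h import *
import pickle
o=pickle.load(open('w17.pkl','rb')); Rw=R.from_rotvec(o['orientation']).as_matrix(); g=np.array(o['ee_pos'])
f=lambda x,y:(223+(x+.5)/6-.5,150+(y+.5)/6-.5)
for p in [(72,164),(657,166),(361.5,375)]: print(p,(Rw.T@(onz('wrist',f(*p),60,o)-g)).round(2))
```

```text
(72, 164) [ 31.17 -34.53  69.3 ]
(657, 166) [30.95 36.13 69.26]
(361.5, 375) [ 4.88  0.44 69.28]
```

carry_out([
  [[-0.0015, 0.0003, 0], [0, 0, 0], 1],
  [[0, 0, 0.004], [0, 0, 0], 1],
  [[0, 0, 0.004], [0, 0, 0], 1],
  [[0, 0, 0], [0, 0, 0], 1],
  [[0, 0, 0], [0, 0, 0], 1],
])

```text
t: 17.75
ee_pos: [469.2, 229.6, 121.2]
orientation: [-1.906, -2.497, 0.001]
ft_force: [0.4, 0.4, 0.1]
width: 17.8
```

```bash
python3 v.py w18
```

```text
17.75 [469.18995265 229.577384   121.2142598 ] 105.2981815764586 [0.38835433 0.42333408 0.12671665]
hole in hand [-2.79823559  0.53268112 61.21420467] px [282.95832211 225.25005405] tip px [282.35987885 223.50084476]
```

View pics/w18c.png

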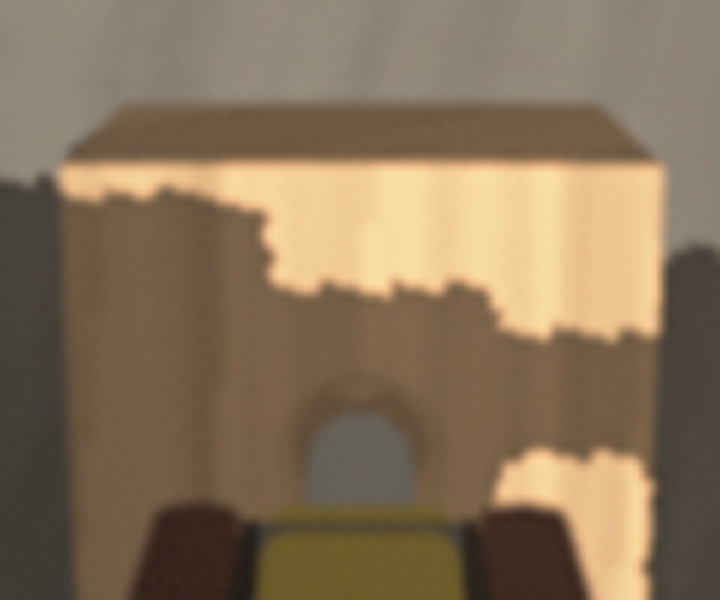

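carry_out([
  [[-0.0004, 0.0003, 0.001], [0, 0, 0], 1],
  [[0, 0, 0.003], [0, 0, 0], 1],
  [[0, 0, 0.003], [0, 0, 0], 1],
  [[0, 0, 0.003], [0, 0, 0], 1],
  [[0, 0, 0], [0, 0, 0], 1],
])

```text
t: 18.22
ee_pos: [469.4, 229.2, 110.8]
orientation: [-1.906, -2.497, 0.002]
ft_force: [0.3, -0.8, -0.4]
width: 18.1
```

carry_out([
  [[0, 0, 0.004], [0, 0, 0], 1],
  [[0, 0, 0.004], [0, 0, 0], 1],
  [[0, 0, 0.004], [0, 0, 0], 1],
  [[0, 0, 0], [0, 0, 0], 1],
])

```text
t: 18.55
ee_pos: [469.3, 229.1, 98.7]
orientation: [-1.906, -2.497, 0.002]
ft_force: [-0.1, 0.0, -0.9]
width: 17.8
```

carry_out([
  [[0, 0, 0.005], [0, 0, 0], 1],
  [[0, 0, 0.005], [0, 0, 0], 1],
  [[0, 0, 0.005], [0, 0, 0], 1],
  [[0, 0, 0.004], [0, 0, 0], 1],
  [[0, 0, 0.002], [0, 0, 0], 1],
  [[0, 0, 0], [0, 0, 0], 1],
])

```text
t: 19.05
ee_pos: [469.5, 229.2, 77.9]
orientation: [-1.906, -2.497, 0.002]
ft_force: [0.3, -0.3, -0.6]
width: 17.8
```

carry_out([
  [[0, 0, 0.001], [0, 0, 0], 1],
  [[0, 0, 0.001], [0, 0, 0], 1],
  [[0, 0, 0], [0, 0, 0], 1],
])

```text
t: 19.3
ee_pos: [469.9, 229.4, 76.6]
orientation: [1.906, 2.497, 0.0]
ft_force: [0.2, 0.0, -0.6]
width: 17.6
```

carry_out([
  [[0, 0, 0.0005], [0, 0, 0], 1],
  [[0, 0, 0], [0, 0, 0], 1],
  [[0, 0, 0], [0, 0, 0], 1],
])

```text
t: 19.55
ee_pos: [469.9, 229.4, 76.2]
orientation: [1.906, 2.497, 0.0]
ft_force: [0.5, 0.5, -0.7]
width: 17.9
```

carry_out([
  [[0, 0, 0.0005], [0, 0, 0], 1],
  [[0, 0, 0], [0, 0, 0], 1],
  [[0, 0, 0], [0, 0, 0], 1],
])

```text
t: 19.8
ee_pos: [469.9, 229.4, 75.6]
orientation: [1.906, 2.497, 0.0]
ft_force: [0.5, 0.2, -1.6]
width: 17.9
```

carry_out([
  [[0, 0, 0.0005], [0, 0, 0], 1],
  [[0, 0, 0], [0, 0, 0], 1],
  [[0, 0, 0], [0, 0, 0], 1],
])

```text
t: 20.05
ee_pos: [469.9, 229.4, 75.6]
orientation: [1.906, 2.497, 0.0]
ft_force: [-2.2, 0.2, 5.3]
width: 18.3
```

Shoulder is seated (+5 N, z back at 75.6, as when it was picked up). Release.

carry_out([
  [[0, 0, -0.0003], [0, 0, 0], 1],
  [[0, 0, 0], [0, 0, 0], 0.7],
  [[0, 0, 0], [0, 0, 0], 0.4],
  [[0, 0, 0], [0, 0, 0], 0.2],
  [[0, 0, 0], [0, 0, 0], 0],
  [[0, 0, 0], [0, 0, 0], 0],
  [[0, 0, 0], [0, 0, 0], 0],
  [[0, 0, 0], [0, 0, 0], 0],
  [[0, 0, 0], [0, 0, 0], 0],
  [[0, 0, 0], [0, 0, 0], 0],
])

```text
t: 20.88
ee_pos: [469.9, 229.4, 75.4]
orientation: [1.906, 2.497, 0.0]
ft_force: [0.5, -0.2, 0.0]
width: 74.4
```

carry_out([
  [[0, 0, -0.01], [0, 0, 0], 0],
  [[0, 0, -0.02], [0, 0, 0], 0],
  [[0, 0, -0.03], [0, 0, 0], 0],
  [[0, 0, -0.03], [0, 0, 0], 0],
  [[0, 0, -0.03], [0, 0, 0], 0],
  [[0, 0, -0.03], [0, 0, 0], 0],
  [[0, 0, 0], [0, 0, 0], 0],
  [[0, 0, 0], [0, 0, 0], 0],
])

```text
t: 21.55
ee_pos: [470.8, 229.9, 227.8]
orientation: [1.905, 2.496, 0.006]
ft_force: [0.4, -0.5, -0.3]
width: 87.9
```

```bash
python3 v.py w20
python3 - <<'E'
from h import *
s=imaging.get_image('side'); t=imaging.get_image('top'); save('pics/s20.png',s); save('pics/t20.png',t)
a=cv2.resize(s[220:310,230:330],(400,360),interpolation=cv2.INTER_CUBIC); b=cv2.resize(t[110:215,290:405],(400,360),interpolation=cv2.INTER_CUBIC)
save('pics/c20.png',np.hstack([a,b]))
E
```

```text
21.55 [470.84524805 229.85801868 227.76708066] 105.29811135747477 [ 0.42869681 -0.50540287 -0.34114989]
hole in hand [ -2.76800808  -1.94711522 167.75788132] px [280.59715037 195.20005082] tip px [282.35887198 223.50133379]
```

View pics/c20.png

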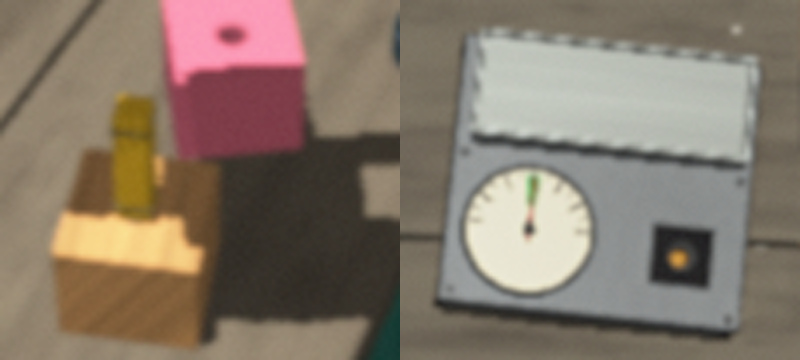

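View pics/w20.png

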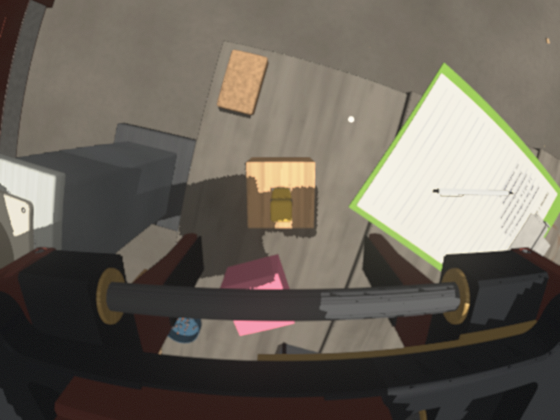

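View pics/t20.png

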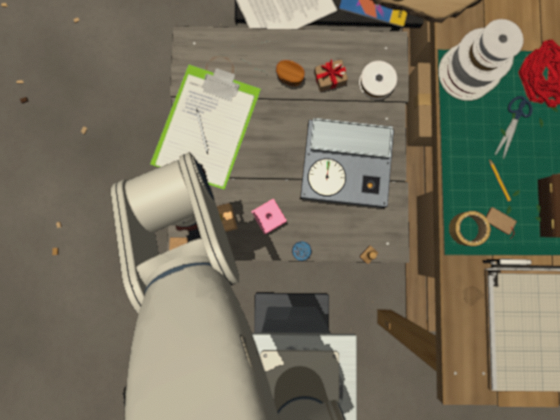

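The tool stands upright in the wooden holder with its shoulder on the top. The needle lies in the green band, and the stamp (370,255), tin (302,251) and cork block are where they were. Handing in.

```bash
python3 -c "
from workcell import close_job
print(close_job())"
```

```text
the job is handed in; nothing more can be done
None
```

I turned the trimmer screw about 0.8 rad anticlockwise, so the needle went from about +0.81 to about +0.01 rad. I put the tool back in its wooden holder and handed the job in at about 22 s.

- **Pressing:** readings at the end of each move call never passed about 6 N on the screw or about 5 N when seating the tool. Force was read only then, not continuously.
- **Needle:** after I pulled the blade out of the screw it still measured 0.007 rad. It lay inside the green band in the last top picture.
- **Tool:** it stands upright in the wooden holder, not the pink one. The hand was back at the height where it picked the tool up (75.6 mm), with a firm stop from the holder. The last side picture shows the handle's shoulder on the block.
- **Other things:** the stamp, tin and pink block look unmoved in the last top picture. In that picture the arm partly covers the cork block; the last wrist picture shows it lying by the holder.
- **What disagreed:** I never felt a clear drop into the slot. The only sign was a brief dip in force on the way down. That the blade had engaged showed from the needle following the turn.
- **Measurement error:** hand positions just after a move were off by 1 to 3 mm, so I corrected the fit into the well and the holder by eye from the wrist pictures.

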